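# Unscrew the objective canister's cap

## Task

Unscrew the blue cap from the white canister: turn it anticlockwise and let it climb its thread by feel, without yanking, pressing or forcing it sideways, and have it firmly in hand when it comes free, because a spring inside pushes it off. Then lift it off level and set it down, right way up, in the middle of the steel tray without dropping it, and leave it there. Leave everything else on the bench where it is.

Things in the scene. Friction and masses are not known exactly. Their poses are not given: they have to be found in the camera images.
- cap_centre (a point): Centre (on the axis, half-way up) of the blue ribbed screw cap: 54 mm wide, 35 mm tall, about 70 g, open underneath, flat top with a white dash; grip it by its sides. z points up out of its top. A rubber seal drags on it over about the first half turn (about 0.4 N m; a grip of 25 to 35 N holds that, 12 N later). Over 18 N between cap and canister, any direction, harms the thread.
- mouth (a point): Top centre of the canister's neck (43 mm wide), on the upright screw axis; 10.5 mm above the cap's centre when that is home. Coarse thread, 0.7 mm play: anticlockwise from above the cap rises 10 to 24 mm per turn. A sprung brass lens seat in the neck pushes the cap up with 6 to 8 N and follows it to 25 mm above the mouth. Free after some 0.75 to 1.05 turns (feel for it): a free cap that is let go springs off.
- canister: White objective canister, 49 mm wide, upright and fixed in a round dark holder 100 mm wide with an aluminium collar; origin on the axis, 85 mm below the shoulder on which the screwed-on cap's rim rests (the neck is 28 mm tall above it). The height of the whole over the table varies by some 28 mm; the cap may start up to 4 mm above home.
- tray: Fixed flat steel tray, 140 x 140 mm, rim 14 mm tall, walls and floor 3 mm thick; origin under its centre.
- tray_floor (a point): Centre of the tray's inner floor, 3 mm above the table.
- slide_box: Bystander: orange plastic slide box 100 x 80 x 35 mm; origin on its underside
- oil_bottle: Bystander: small amber oil bottle, 34 mm wide, 65 mm tall; origin on its underside
- dishes: Bystander: stack of clear petri dishes, 92 mm wide, 44 mm tall; origin on its underside
- spare: Bystander: closed white jar with a grey lid, 54 mm wide, 80 mm tall (not the canister); origin on its underside
- tip_rack: Bystander: yellow rack 120 x 85 x 50 mm; origin on its underside
- brush: Bystander: lens brush, 150 mm long, lying on the mat
- driver: Bystander: screwdriver, 170 mm long, lying on the mat
Things that resemble listed ones, but are neither listed nor needed, are in the scene too. There is more than one size of the part that bears cap_centre; the job needs the smallest.

How it is judged:
By the outcome, as a careful person would: the job done as asked, in the order asked, and still so for the second after the job is handed in, with the robot touching nothing.
It also fails if it takes over 72 s, if anything falls off the work surface, if the arm or the gripper's body presses on something with over 40 N, if the wrist force passes 120 N, or if a joint passes its speed limit or range.

## Robot

A 6-joint arm with a two-finger parallel gripper is mounted at the origin on the work surface. World frame = base frame: x ahead of the robot, y to its left, z up, the work surface at z = 0. Lengths are in m, angles in degrees, forces in N, time in s.
With the tool pointing down it reaches from about 0.35 to 0.875 m from the base axis. Payload 4.2 kg.
Tool frame: the origin (TCP) lies midway between the tips of the shut fingers; the grasp point (between the pads) lies 19 mm behind it; z points along the fingers, y is the line along which they close (so a half turn about z gives the same grasp; the last joint's range is limited). The gripper opens to 87 mm and grips with 3 to 60 N. Pads are 19 mm wide; open, the fingers measure 117 mm over their backs; the gripper's body (75 mm by 190 mm) begins 51 mm behind the grasp point.
Start: joints at [-61.559, 22.042, 0.453, 0, -68.411, -14.817], TCP at [0.147, -0.607, 0.223] pointing down, gripper open.
Joint ranges: [-179.83, 179.83], [-69.29, 118.12], [-61.27, 80.66], [-181.25, 117.63], [-171.15, -9.14], [-177.46, 177.46]. Speed limits (degrees/s): [159.86, 159.86, 180, 180, 180, 180].

## Interface

Orientations are given as a 3x3 rotation matrix whose columns are the frame's x, y, z axes.
In Python, from station import r, cams gives the robot as it stands.
- The arm moves only by the tool play_rows, never from a script. Its argument "commands" is text: rows parted by semicolons, each of 6 numbers parted by spaces: the shift along the world's x, y, z normalised to -1 to 1, where 1 is 30 mm, then the turn, a rotation vector about the world's x, y, z normalised to -1 to 1, where 1 is 0.15 rad. A call has 1 to 20 rows; each row shifts and turns the commanded pose from where the row before left it; what a row does not reach is not made up. A row lasts 1/10 s, in which the tool goes at most 50 mm and 8.59 degrees, less where a joint would pass 70% of its speed; a pose out of reach is approached as far as the arm can. A call with a number of a shift or a turn outside -1 to 1 is refused whole. A call with a gripper value outside its range is refused whole. "grip" is the finger opening in mm, from 0 to 87, set as the call begins (left out, the last holds). The fingers move at their own pace and stop on an object; the grip force is fixed at half the most. Time passes only in rows, so rows that do not move let the fingers close. It gives the time, the measured TCP pose, the force, the opening and the grip force at its end, in the units of the state.
- r.sense(): the state, without advancing time (a new reading comes with each control period).
- cams.capture(name): name is "side" or "top"; returns (picture, depth): 420x560x3 uint8, blue, green, red; 420x560 float32, m along the optical axis (not along the pixel's ray), 0 where there is no reading.
- cams.camera_info(name): a dict with "mtx" (3x3 intrinsics, pixels), "R" (3x3) and "t" (3): a world point X has camera coordinates R X + t. Camera axes: x right, y down, z forward; pixel columns grow to the right and rows downward; lengths in m; the calibration is good to about 2 mm. A picture is of the moment at which its call begins. camera_info takes no time and is no camera call.
- r.finish_job(): hands the job in; it is judged then, once.
The state is a dict: "time_s": time; "joints": joint angles; "joint_velocities": joint speeds; "effort": joint torques, N m; "tcp_pos": TCP position; "ee_rot": TCP orientation; "wrist_force": force on the tool from outside, world axes, zero at the start; "moment": the same for the moment, N m; "gripper_width": opening from 0.0 (shut) to 1.0 (fully open); "gripper_force": force on a finger pad.
Only numpy, scipy, OpenCV 4.12 (cv2) and the standard library are available. Lean on these libraries where they do the work, as an engineer would, in place of code of your own. Each camera call takes 0.05 s, during which the arm holds its last target. There are 200 camera calls.

## Working session

There is one attempt and no reset: what is moved stays moved. The work goes in short steps, Python scripts to look and compute and a tool call to move; the robot and the scene stay as the last step left them, time stands still between calls to the robot, and variables do not carry over. Pictures are saved under pics/ and viewed, at most 10 in all, crops included, and the job is handed in when it is done.

Besides the shell and the picture viewer there is one more tool, called as a command line: name --argument value ..., lists and objects as JSON in quotes. play_rows: Moves the arm, as the interface text tells. Scaled input: -1 to 1 covers 30 mm each way for a shift and 0.15 rad each way for a turn. Its arguments: {"type":"object","properties":{"commands":{"type":"string"},"grip":{"type":"number"}},"required":["commands"]}

```bash
mkdir -p pics; ls
cat > h.py <<'E'
import numpy as np, cv2
from station import r, cams
def cloud(n):
    im,d=cams.capture(n); c=cams.camera_info(n); K=np.array(c["mtx"]);R=np.array(c["R"]);t=np.array(c["t"]).ravel()
    v,u=np.mgrid[0:d.shape[0],0:d.shape[1]]
    P=np.stack([(u-K[0,2])/K[0,0]*d,(v-K[1,2])/K[1,1]*d,d],-1)
    W=(P-t)@R; W[d==0]=np.nan
    return im,d,W
E
python3 - <<'E'
from h import *
s=r.sense(); print(s)
for n in("top","side"):
    im,d,W=cloud(n); cv2.imwrite(f"pics/{n}0.png",im); np.save(f"pics/{n}0.npy",W); c=cams.camera_info(n); print(n,c, (d==0).mean())
E
```

```text
pics
{'time_s': 0.0, 'joints': array([-6.15595548e+01,  2.20889319e+01,  3.82866207e-01, -2.98312205e-02,
       -6.84112326e+01, -1.48157082e+01]), 'joint_velocities': array([ 0.06980851, -0.04189426, -0.00337641, -0.00715596, -0.07071851,
       -0.07620314]), 'effort': array([ 6.08314658e-04, -3.90668249e+01,  1.87400848e+01,  4.21975538e+00,
        1.08674134e-02, -2.04790767e-04]), 'tcp_pos': array([ 0.14710708, -0.60684039,  0.22149778]), 'ee_rot': array([[-9.71904599e-01, -2.35374486e-01, -5.49265131e-04],
       [-2.35375120e-01,  9.71902479e-01,  2.03068622e-03],
       [ 5.58604182e-05,  2.10291662e-03, -9.99997787e-01]]), 'wrist_force': array([0.39337249, 0.82837645, 0.25645831]), 'moment': array([ 0.02258112, -0.01752893, -0.00749065]), 'gripper_force': 0.0, 'gripper_width': 1.001806426944117}
top {'mtx': array([[528.31993657,   0.        , 282.7827788 ],
       [  0.        , 528.31993657, 207.17172559],
       [  0.        ,   0.        ,   1.        ]]), 'R': array([[ 0.02450346, -0.99964078, -0.01085824],
       [-0.989586  , -0.02271306, -0.14213958],
       [ 0.14184189,  0.01422807, -0.98978707]]), 't': array([0.00949325, 0.56443035, 1.17340726])} 0.004026360544217687
side {'mtx': array([[396.68751668,   0.        , 274.84061964],
       [  0.        , 396.68751668, 212.76802871],
       [  0.        ,   0.        ,   1.        ]]), 'R': array([[-0.96204256, -0.27193201,  0.02295857],
       [-0.16142343,  0.49921051, -0.85131154],
       [ 0.2200377 , -0.82270399, -0.52415795]]), 't': array([0.53488254, 0.1668093 , 0.8024146 ])} 0.0039115646258503405
```

View pics/top0.png

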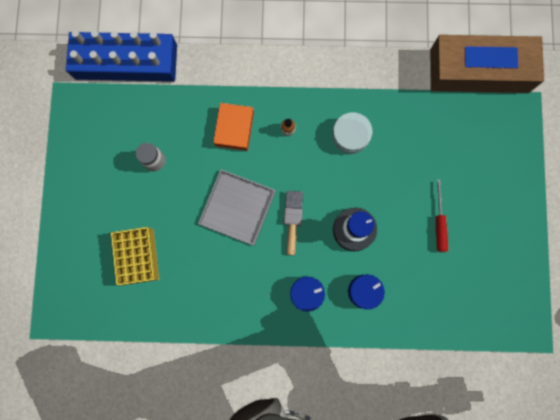

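View pics/side0.png

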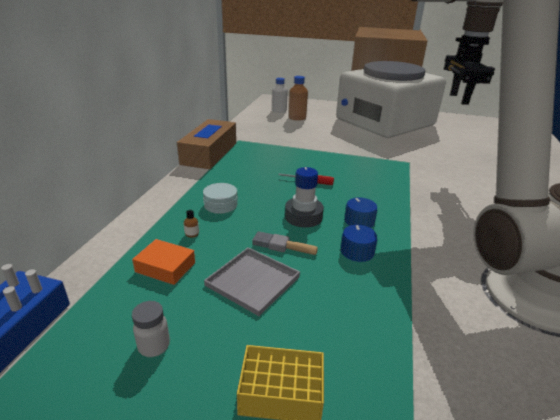

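The top view shows the capped canister at about (361,224), the tray at (237,207), and two larger loose caps at (307,293) and (366,291). The side view shows the cap at (306,178), the holder at (304,210) and the tray at (252,280).

Run:
```python
from h import *
im={n:cv2.imread(f"pics/{n}0.png") for n in("top","side")}; W={n:np.load(f"pics/{n}0.npy") for n in im}
box={"top":(340,385,205,245),"side":(290,322,165,190)}
for n in im:
    u0,u1,v0,v1=box[n]; I=im[n][v0:v1,u0:u1].astype(int); X=W[n][v0:v1,u0:u1]
    m=(I[...,0]>90)&(I[...,0]>1.8*I[...,2])&(I[...,0]>1.8*I[...,1]); P=X[m]; P=P[~np.isnan(P).any(1)]
    zt=np.percentile(P[:,2],90); T=P[P[:,2]>zt-.004]
    (c,rad)=cv2.minEnclosingCircle((T[:,:2]*1000).astype(np.float32))
    print(n,"cap blue n",len(P),"z pct",np.percentile(P[:,2],[2,10,50,90,98]).round(4),"top n",len(T),"mean",T.mean(0).round(4),"circ",np.round(c,1),round(rad,1),"median z",np.median(T[:,2]).round(4))
    # dash
    w=(I.min(-1)>130)&(X[...,2]>zt-.006); print(" dash",X[w].round(3)[:12].tolist())
# stereo triangulation of cap-top disc centre is implied by depth; check profile around axis
c=cams.camera_info("top")
X=W["top"]
Z=X[...,2]
# collar/holder
P=X[205:255,330:382].reshape(-1,3); print("heights hist",np.histogram(P[:,2],bins=np.arange(-.01,.2,.01)))
P=X[165:250,192:282].reshape(-1,3); I=im["top"][165:250,192:282].reshape(-1,3).astype(int)
g=(abs(I[:,1]-I[:,2])<25)&(P[:,2]<.03)&~np.isnan(P).any(1)
G=np.zeros(len(I),np.uint8); G[g]=255; M=cv2.morphologyEx(G.reshape(85,90),cv2.MORPH_OPEN,np.ones((3,3)))
n,l,s,ce=cv2.connectedComponentsWithStats(M); k=1+s[1:,4].argmax(); Q=P[(l==k).ravel()]
print("tray",cv2.minAreaRect((Q[:,:2]*1000).astype(np.float32)),Q.mean(0),np.percentile(Q[:,2],[5,50,95]))
P=W["side"][240:315,195:305].reshape(-1,3); I=im["side"][240:315,195:305].reshape(-1,3).astype(int)
g=(abs(I[:,1]-I[:,2])<20)&(P[:,2]<.03)&~np.isnan(P).any(1)
M=cv2.morphologyEx((g.reshape(75,110)*255).astype(np.uint8),cv2.MORPH_OPEN,np.ones((3,3)))
n,l,s,ce=cv2.connectedComponentsWithStats(M); k=1+s[1:,4].argmax(); Q=P[(l==k).ravel()]
print("tray side",cv2.minAreaRect((Q[:,:2]*1000).astype(np.float32)),Q.mean(0),np.percentile(Q[:,2],[5,50,95]))
```

```text
top cap blue n 480 z pct [0.0354 0.1283 0.1309 0.1339 0.1351] top n 337 mean [ 0.5186 -0.1425  0.1321] circ [ 519.4 -143.4] 26.6 median z 0.1318
 dash [[0.528, -0.159, 0.129], [0.528, -0.161, 0.131], [0.528, -0.164, 0.129], [0.526, -0.157, 0.128], [0.525, -0.159, 0.134], [0.526, -0.161, 0.132], [0.526, -0.164, 0.129], [0.524, -0.157, 0.129]]
side cap blue n 143 z pct [0.1294 0.1304 0.1316 0.1326 0.1331] top n 143 mean [ 0.5189 -0.14    0.1315] circ [ 519.9 -142.1] 25.6 median z 0.1316
 dash [[0.527, -0.16, 0.132]]
heights hist (array([610, 471,  17,  59, 710,  11, 108,  29,   4,   0,   3,  17,  17,
       187, 344,   0,   0,   0,   0,   0]), array([-0.01,  0.  ,  0.01,  0.02,  0.03,  0.04,  0.05,  0.06,  0.07,
        0.08,  0.09,  0.1 ,  0.11,  0.12,  0.13,  0.14,  0.15,  0.16,
        0.17,  0.18,  0.19]))
tray ((566.5516967773438, 132.28871154785156), (140.75869750976562, 140.204345703125), 70.14939880371094) [0.56722683 0.13313693 0.00369973] [-0.00117055  0.00303651  0.01321947]
tray side ((567.1688232421875, 130.59161376953125), (143.0320587158203, 141.80520629882812), 69.91384887695312) [0.56660724 0.13255587 0.00472597] [0.00147733 0.00339229 0.01362316]
```

play_rows --commands "0.2 0.25 0 0 0 0;0.4 0.5 0 0 0 0;0.62 0.78 0 0 0 0;0.7 0.87 0 0 0 0;0.7 0.87 0 0 0 0;0.7 0.87 0 0 0 0;0.7 0.87 0 0 0 0;0.7 0.87 0 0 0 0;0.7 0.87 0 0 0 0;0.7 0.87 0 0 0 0;0.7 0.87 0 0 0 0;0.7 0.87 0 0 0 0;0.7 0.87 0 0 0 0;0.7 0.87 0 0 0 0;0.7 0.87 0 0 0 0;0.7 0.87 0 0 0 0;0.7 0.87 0 0 0 0;0.6 0.78 0 0 0 0;0.4 0.5 0 0 0 0;0.35 0.5 0 0 0 0"

```text
time_s: 2.1
tcp_pos: [0.5187, -0.1411, 0.2224]
ee_rot: [[-0.972, -0.236, -0.0], [-0.236, 0.972, 0.0], [0.0, 0.0, -1.0]]
wrist_force: [-0.4, -0.3, 0.7]
gripper_width: 1.003
gripper_force: 0.0
```

```bash
cat > s.py <<'E'
from station import r
import numpy as np
s=r.sense(); np.set_printoptions(suppress=True,precision=4)
R=s["ee_rot"]; print("t",s["time_s"],"tcp",s["tcp_pos"],"j",s["joints"].round(2),"F",s["wrist_force"].round(2),"M",s["moment"].round(3),"w",round(s["gripper_width"]*87,2),"gf",round(s["gripper_force"],1),"yaw_x",np.degrees(np.arctan2(R[1,0],R[0,0])).round(2),"z",R[:,2],"y",R[:,1])
E
python3 s.py
```

```text
t 2.1 tcp [ 0.5187 -0.1411  0.2224] j [  2.06  13.55 -11.85  -0.01 -64.62 -78.39] F [-0.38 -0.31  0.68] M [0.023 0.005 0.024] w 87.23 gf 0.0 yaw_x -166.33 z [-0.0004  0.0002 -1.    ] y [-0.2364  0.9717  0.0003]
```

play_rows --commands "0.02 -0.05 -0.1 0 0 -0.5;0 0 -0.2 0 0 -1;0 0 -0.2 0 0 -1;0 0 -0.2 0 0 -1;0 0 -0.2 0 0 -1;0 0 -0.2 0 0 -1;0 0 -0.2 0 0 -1;0 0 -0.2 0 0 -1;0 0 -0.2 0 0 -1;0 0 -0.2 0 0 -1;0 0 -0.1 0 0 -1;0 0 -0.1 0 0 -0.09;0 0 -0.3 0 0 0;0 0 -0.3 0 0 0;0 0 -0.3 0 0 0;0 0 -0.3 0 0 0;0 0 -0.3 0 0 0;0 0 -0.3 0 0 0;0 0 -0.2 0 0 0;0 0 -0.1 0 0 0" --grip 75

```text
time_s: 4.1
tcp_pos: [0.5186, -0.1442, 0.0957]
ee_rot: [[-0.218, 0.976, -0.001], [0.976, 0.218, 0.0], [0.0, -0.001, -1.0]]
wrist_force: [-0.1, -0.8, -0.0]
gripper_width: 0.867
gripper_force: 0.0
```

```bash
python3 s.py
python3 - <<'E'
from h import *
im,d,W=cloud("side"); cv2.imwrite("pics/s1.png",cv2.resize(im[110:240,230:400],None,fx=4,fy=4,interpolation=2))
E
```

```text
t 4.1 tcp [ 0.5186 -0.1442  0.0957] j [   1.73   21.14  -21.42   -0.    -47.5  -169.12] F [-0.1  -0.81 -0.04] M [-0.122  0.024 -0.005] w 75.42 gf 0.0 yaw_x 102.61 z [-0.0012  0.     -1.    ] y [ 0.9759  0.2184 -0.0011]
```

View pics/s1.png

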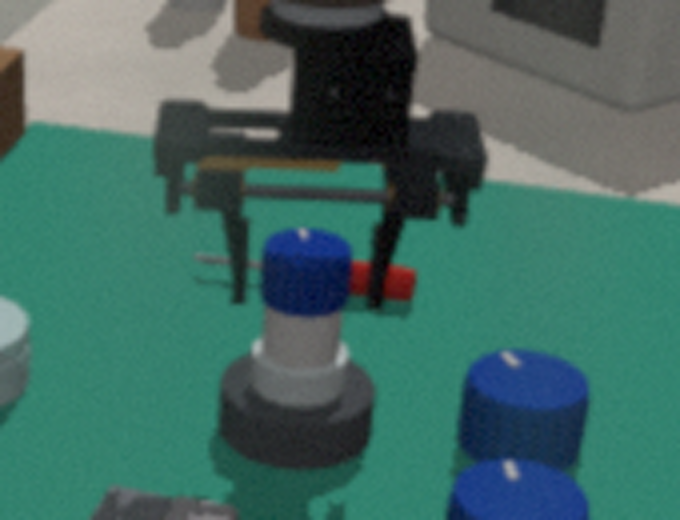

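The crop shows the cap at (307,272), standing between the open fingers at (235,270) and (385,260), with clearance on both sides. I'll correct slightly, then close in stages while watching the side force.

play_rows --commands "0.02 0.05 0.08 0 0 0;0 0 0 0 0 0;0 0 0 0 0 0;0 0 0 0 0 0" --grip 58

```text
time_s: 4.55
tcp_pos: [0.5197, -0.1427, 0.0993]
ee_rot: [[-0.218, 0.976, 0.001], [0.976, 0.218, 0.0], [-0.0, 0.001, -1.0]]
wrist_force: [-0.9, -0.6, 0.7]
gripper_width: 0.681
gripper_force: 0.0
```

play_rows --commands "0 0 0 0 0 0;0 0 0 0 0 0" --grip 56

```text
time_s: 4.75
tcp_pos: [0.5195, -0.1427, 0.099]
ee_rot: [[-0.218, 0.976, 0.0], [0.976, 0.218, -0.0], [-0.0, 0.0, -1.0]]
wrist_force: [-0.1, 0.8, 0.2]
gripper_width: 0.647
gripper_force: 0.0
```

```bash
python3 s.py
```

```text
t 4.75 tcp [ 0.5195 -0.1427  0.099 ] j [   1.89   20.91  -21.2     0.    -47.88 -169.29] F [-0.11  0.82  0.21] M [-0.126  0.016 -0.001] w 56.31 gf 0.0 yaw_x 102.61 z [ 0.0001 -0.     -1.    ] y [0.9759 0.2183 0.0001]
```

play_rows --commands "0 0 0 0 0 0;0 0 0 0 0 0" --grip 55.2

```text
time_s: 4.95
tcp_pos: [0.5195, -0.1427, 0.0989]
ee_rot: [[-0.218, 0.976, -0.0], [0.976, 0.218, 0.0], [0.0, -0.0, -1.0]]
wrist_force: [0.0, -0.0, -0.1]
gripper_width: 0.636
gripper_force: 0.0
```

play_rows --commands "0 0 0 0 0 0;0 0 0 0 0 0" --grip 54.6

```text
time_s: 5.15
tcp_pos: [0.5197, -0.1426, 0.0989]
ee_rot: [[-0.218, 0.976, 0.0], [0.976, 0.218, -0.0], [-0.0, 0.0, -1.0]]
wrist_force: [0.9, 0.4, -0.1]
gripper_width: 0.628
gripper_force: 0.3
```

play_rows --commands "0 0 0 0 0 0;0 0 0 0 0 0" --grip 54.2

```text
time_s: 5.35
tcp_pos: [0.5198, -0.1426, 0.099]
ee_rot: [[-0.218, 0.976, 0.001], [0.976, 0.218, 0.0], [-0.0, 0.001, -1.0]]
wrist_force: [2.1, 0.1, -0.6]
gripper_width: 0.622
gripper_force: 4.2
```

play_rows --commands "0.01 0 0 0 0 0;0 0 0 0 0 0"

```text
time_s: 5.55
tcp_pos: [0.5198, -0.1426, 0.099]
ee_rot: [[-0.218, 0.976, -0.0], [0.976, 0.218, 0.0], [0.0, -0.0, -1.0]]
wrist_force: [0.9, 0.6, -0.4]
gripper_width: 0.625
gripper_force: 4.7
```

play_rows --commands "0 0 0 0 0 0;0 0 0 0 0 0" --grip 53.6

```text
time_s: 5.75
tcp_pos: [0.5198, -0.1427, 0.099]
ee_rot: [[-0.218, 0.976, -0.0], [0.976, 0.218, 0.0], [0.0, 0.0, -1.0]]
wrist_force: [-0.1, 0.8, 0.7]
gripper_width: 0.617
gripper_force: 16.0
```

Centred. I'll grip fully and check the forces.

play_rows --commands "0 0 0 0 0 0;0 0 0 0 0 0;0 0 0 0 0 0" --grip 45

```text
time_s: 6.05
tcp_pos: [0.5198, -0.1426, 0.0989]
ee_rot: [[-0.218, 0.976, -0.0], [0.976, 0.218, 0.0], [0.0, -0.0, -1.0]]
wrist_force: [0.7, 0.6, -0.8]
gripper_width: 0.616
gripper_force: 30.0
```

play_rows --commands "0 0 0 0 0 0.3;0 0 0.01 0 0 0.3;0 0 0.01 0 0 0.3"

```text
time_s: 6.35
tcp_pos: [0.5194, -0.1427, 0.0992]
ee_rot: [[-0.348, 0.937, -0.001], [0.937, 0.348, 0.0], [0.001, -0.001, -1.0]]
wrist_force: [-0.0, 1.1, -3.0]
gripper_width: 0.621
gripper_force: 30.0
```

```bash
python3 s.py
```

```text
t 6.35 tcp [ 0.5194 -0.1427  0.0992] j [   1.88   20.91  -21.15   -0.03  -47.98 -161.49] F [-0.    1.15 -2.97] M [-0.129 -0.132 -0.21 ] w 53.99 gf 30.0 yaw_x 110.37 z [-0.0008  0.0004 -1.    ] y [ 0.9375  0.3481 -0.0006]
```

play_rows --commands "0 0 0.004 0 0 0.4;0 0 0.004 0 0 0.4;0 0 0.004 0 0 0.4;0 0 0.004 0 0 0.4;0 0 0.004 0 0 0.4"

```text
time_s: 6.85
tcp_pos: [0.5186, -0.143, 0.0998]
ee_rot: [[-0.61, 0.792, -0.003], [0.792, 0.61, 0.0], [0.002, -0.002, -1.0]]
wrist_force: [-2.0, -1.5, 0.1]
gripper_width: 0.614
gripper_force: 30.0
```

```bash
python3 s.py
```

```text
t 6.85 tcp [ 0.5186 -0.143   0.0998] j [   1.86   20.85  -21.15   -0.01  -48.15 -144.27] F [-2.   -1.54  0.14] M [-0.365  0.353 -0.261] w 53.44 gf 30.0 yaw_x 127.59 z [-0.0026  0.     -1.    ] y [ 0.7924  0.61   -0.002 ]
```

play_rows --commands "-0.03 -0.02 0 0 0 0;0 0 0 0 0 0"

```text
time_s: 7.05
tcp_pos: [0.5187, -0.1431, 0.0999]
ee_rot: [[-0.609, 0.793, -0.0], [0.793, 0.609, 0.0], [0.001, -0.0, -1.0]]
wrist_force: [0.7, 0.5, -1.4]
gripper_width: 0.616
gripper_force: 30.0
```

```bash
python3 s.py
```

```text
t 7.05 tcp [ 0.5187 -0.1431  0.0999] j [   1.84   20.8   -21.21   -0.02  -48.02 -144.33] F [ 0.69  0.49 -1.41] M [ 0.426 -0.033  0.199] w 53.59 gf 30.0 yaw_x 127.49 z [-0.0005  0.0003 -1.    ] y [ 0.7934  0.6087 -0.0002]
```

play_rows --commands "-0.006 -0.004 0.005 0 0 0.5;-0.006 -0.004 0.005 0 0 0.5;-0.006 -0.004 0.005 0 0 0.5"

```text
time_s: 7.35
tcp_pos: [0.5182, -0.1437, 0.1004]
ee_rot: [[-0.771, 0.637, -0.0], [0.637, 0.771, 0.0], [0.0, -0.0, -1.0]]
wrist_force: [0.2, -0.1, -1.5]
gripper_width: 0.618
gripper_force: 30.0
```

play_rows --commands "-0.006 -0.004 0.005 0 0 0.5;-0.005 -0.005 0.005 0 0 0.5;-0.005 -0.005 0.005 0 0 0.5"

```text
time_s: 7.65
tcp_pos: [0.5178, -0.1442, 0.1008]
ee_rot: [[-0.894, 0.448, -0.0], [0.448, 0.894, -0.0], [0.0, -0.0, -1.0]]
wrist_force: [-0.1, -0.7, -0.5]
gripper_width: 0.617
gripper_force: 30.0
```

```bash
python3 s.py;  python3 - <<'E'
from h import *
im,d,W=cloud("top"); cv2.imwrite("pics/t2.png",cv2.resize(im[170:280,300:440],None,fx=5,fy=5,interpolation=2))
E
```

```text
t 7.65 tcp [ 0.5178 -0.1442  0.1008] j [   1.73   20.68  -21.25    0.    -48.1  -118.36] F [-0.09 -0.74 -0.47] M [-0.099 -0.128 -0.169] w 53.68 gf 30.0 yaw_x 153.37 z [-0.0003 -0.     -1.    ] y [ 0.4482  0.8939 -0.0002]
```

View pics/t2.png

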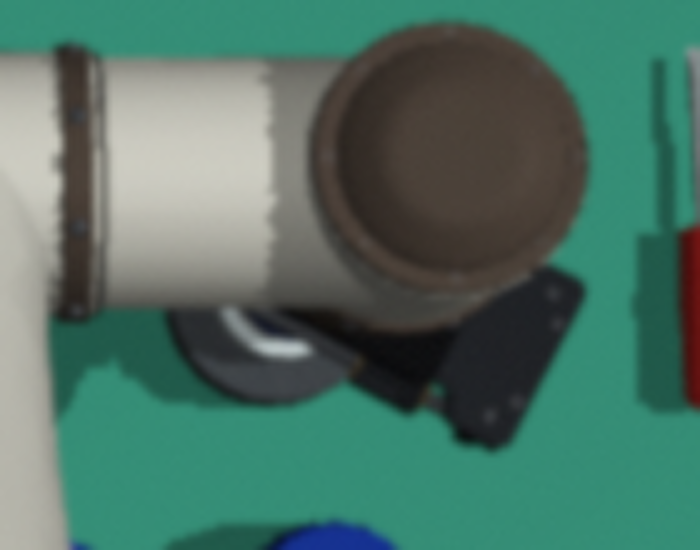

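The arm hides the cap in this picture, but the forces are low and the tool circles the axis consistently, so the cap is turning. Its axis comes out near (0.520, -0.1457).

play_rows --commands "-0.004 -0.006 0.006 0 0 0.5;-0.004 -0.006 0.006 0 0 0.5;-0.003 -0.006 0.006 0 0 0.5"

```text
time_s: 8.0
tcp_pos: [0.5175, -0.1448, 0.1014]
ee_rot: [[-0.971, 0.238, -0.0], [0.238, 0.971, -0.0], [0.0, -0.0, -1.0]]
wrist_force: [0.1, -0.9, -2.5]
gripper_width: 0.616
gripper_force: 30.0
```

play_rows --commands "-0.003 -0.006 0.006 0 0 0.5;-0.002 -0.007 0.006 0 0 0.5;-0.002 -0.007 0.006 0 0 0.5;0 0 0 0 0 0"

```text
time_s: 8.4
tcp_pos: [0.5171, -0.1454, 0.1019]
ee_rot: [[-1.0, 0.017, -0.001], [0.017, 1.0, -0.0], [0.001, -0.0, -1.0]]
wrist_force: [-0.4, -0.9, -2.3]
gripper_width: 0.616
gripper_force: 30.0
```

```bash
python3 s.py
```

```text
t 8.4 tcp [ 0.5171 -0.1454  0.1019] j [  1.61  20.58 -21.22   0.02 -48.25 -92.6 ] F [-0.42 -0.94 -2.35] M [-0.126 -0.032  0.175] w 53.59 gf 30.0 yaw_x 179.02 z [-0.0009 -0.0002 -1.    ] y [ 0.0172  0.9999 -0.0003]
```

play_rows --commands "0 0 0 0 0 0;0 0 0 0 0 0;0 0 0 0 0 0;0.05 0 0 0 0 -0.6;0.05 0 0 0 0 -1;0 0 0 0 0 -1;0 0 0 0 0 -1;0 0 0 0 0 -1;0 0 0 0 0 -1;0 0 0 0 0 -1;0 0 0 0 0 -1;0 0 0 0 0 -1;0 0 0 0 0 -0.5;0 0 0 0 0 0;0 0 0 0 0 0" --grip 72

```text
time_s: 9.9
tcp_pos: [0.5205, -0.1452, 0.1023]
ee_rot: [[-0.19, 0.982, 0.0], [0.982, 0.19, -0.0], [-0.0, 0.0, -1.0]]
wrist_force: [-0.1, -0.6, 0.4]
gripper_width: 0.829
gripper_force: 0.0
```

```bash
python3 s.py;  python3 - <<'E'
from h import *
im,d,W=cloud("side"); cv2.imwrite("pics/s2.png",cv2.resize(im[110:240,230:400],None,fx=4,fy=4,interpolation=2))
I=im.astype(int); m=(I[...,0]>60)&(I[...,0]>1.8*I[...,2])&(I[...,0]>1.8*I[...,1])
m[:160]=0;m[196:]=0;m[:,:285]=0;m[:,325:]=0
P=W[m];P=P[~np.isnan(P).any(1)]; zt=np.percentile(P[:,2],95);T=P[P[:,2]>zt-.004]
print(np.percentile(P[:,2],[2,50,95]),T.mean(0),cv2.minEnclosingCircle((T[:,:2]*1000).astype(np.float32)))
E
```

```text
t 9.9 tcp [ 0.5205 -0.1452  0.1023] j [   1.62   20.8   -20.78    0.    -48.4  -170.65] F [-0.08 -0.59  0.39] M [-0.072  0.068 -0.068] w 72.08 gf 0.0 yaw_x 100.97 z [ 0.0003 -0.     -1.    ] y [0.9817 0.1903 0.0003]
[0.10305058 0.12767285 0.13514471] [ 0.5174308  -0.13901804  0.1342384 ] ((518.89501953125, -141.81834411621094), 25.08197021484375)
```

View pics/s2.png

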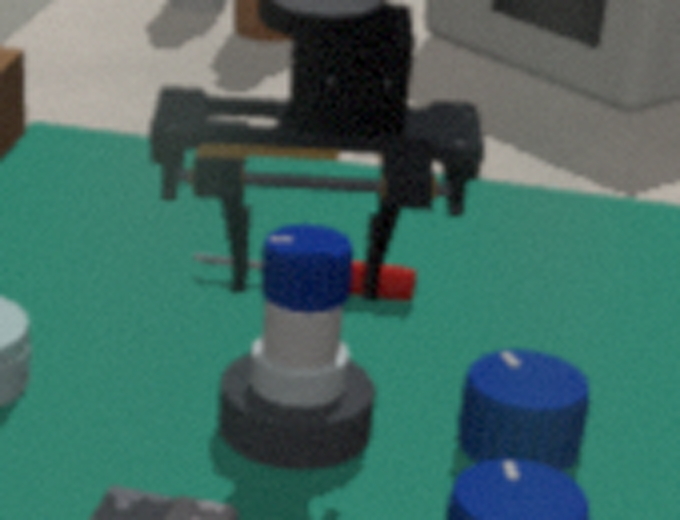

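The dash, at (305,233) before, now points left at (282,238). The cap therefore turned about 75–80° and rose about 3 mm. I'll regrip it centred.

play_rows --commands "-0.01 -0.015 0 0 0 0;0 0 0 0 0 0;0 0 0 0 0 0" --grip 56

```text
time_s: 10.25
tcp_pos: [0.5201, -0.1457, 0.1021]
ee_rot: [[-0.189, 0.982, -0.0], [0.982, 0.189, -0.0], [-0.0, -0.0, -1.0]]
wrist_force: [-0.3, -0.0, -0.3]
gripper_width: 0.67
gripper_force: 0.0
```

play_rows --commands "0 0 0 0 0 0;0 0 0 0 0 0;0 0 0 0 0 0" --grip 54.3

```text
time_s: 10.55
tcp_pos: [0.5201, -0.1457, 0.1021]
ee_rot: [[-0.189, 0.982, -0.0], [0.982, 0.189, -0.0], [-0.0, -0.0, -1.0]]
wrist_force: [-0.0, 0.2, 0.1]
gripper_width: 0.626
gripper_force: 0.0
```

play_rows --commands "0 0 0 0 0 0;0 0 0 0 0 0" --grip 53.8

```text
time_s: 10.75
tcp_pos: [0.52, -0.1457, 0.1021]
ee_rot: [[-0.189, 0.982, -0.0], [0.982, 0.189, -0.0], [0.0, -0.0, -1.0]]
wrist_force: [-0.1, 0.1, -0.1]
gripper_width: 0.621
gripper_force: 7.2
```

play_rows --commands "0 0 0 0 0 0;0 0 0 0 0 0;0 0 0 0 0 0;0 0 0.005 0 0 0.5;0 0 0.005 0 0 0.5;0 0 0.005 0 0 0.5;0 0 0.005 0 0 0.5" --grip 45

```text
time_s: 11.45
tcp_pos: [0.52, -0.1458, 0.1028]
ee_rot: [[-0.473, 0.881, -0.0], [0.881, 0.473, -0.0], [0.0, -0.0, -1.0]]
wrist_force: [0.3, -0.6, 0.6]
gripper_width: 0.618
gripper_force: 30.0
```

play_rows --commands "0 0 0.005 0 0 0.5;0 0 0.005 0 0 0.5;0 0 0.005 0 0 0.5;0 0 0.005 0 0 0.5;0 0 0.005 0 0 0.5"

```text
time_s: 11.95
tcp_pos: [0.52, -0.1458, 0.1036]
ee_rot: [[-0.763, 0.647, -0.0], [0.647, 0.763, -0.0], [-0.0, -0.0, -1.0]]
wrist_force: [-1.7, -0.2, 0.6]
gripper_width: 0.616
gripper_force: 30.0
```

```bash
python3 s.py
```

```text
t 11.95 tcp [ 0.52   -0.1458  0.1036] j [   1.55   20.69  -20.73    0.01  -48.59 -131.84] F [-1.66 -0.16  0.55] M [-0.204  0.041 -0.08 ] w 53.61 gf 30.0 yaw_x 139.72 z [-0.0001 -0.0001 -1.    ] y [ 0.6465  0.7629 -0.0002]
```

play_rows --commands "-0.005 0 0.0055 0 0 0.5;-0.005 0 0.0055 0 0 0.5;0 0 0.0055 0 0 0.5;0 0 0.0055 0 0 0.5;0 0 0.0055 0 0 0.5;0 0 0.0055 0 0 0.5"

```text
time_s: 12.55
tcp_pos: [0.5197, -0.1459, 0.1046]
ee_rot: [[-0.968, 0.25, -0.0], [0.25, 0.968, -0.0], [0.0, -0.0, -1.0]]
wrist_force: [0.5, -0.9, 0.5]
gripper_width: 0.616
gripper_force: 30.0
```

play_rows --commands "0 0 0.0055 0 0 0.5;0 0 0.0055 0 0 0.5;0 0 0.0055 0 0 0.5;0 0 0.0055 0 0 0.5;0 0 0.0055 0 0 0.5;0 0 0.0055 0 0 0.5"

```text
time_s: 13.15
tcp_pos: [0.5197, -0.146, 0.1056]
ee_rot: [[-0.981, -0.196, 0.0], [-0.196, 0.981, -0.0], [0.0, -0.0, -1.0]]
wrist_force: [0.6, -1.7, 0.8]
gripper_width: 0.615
gripper_force: 30.0
```

```bash
python3 s.py
```

```text
t 13.15 tcp [ 0.5197 -0.146   0.1056] j [  1.54  20.52 -20.64   0.03 -48.84 -80.28] F [ 0.64 -1.67  0.8 ] M [-0.319  0.028 -0.1  ] w 53.54 gf 30.0 yaw_x -168.72 z [ 0.     -0.0003 -1.    ] y [-0.1956  0.9807 -0.0003]
```

play_rows --commands "0 -0.008 0.006 0 0 0.5;0 -0.008 0.006 0 0 0.5;0 0 0.006 0 0 0.5;0 0 0.006 0 0 0.5;0 0 0.006 0 0 0.5;0 0 0.006 0 0 0.5"

```text
time_s: 13.75
tcp_pos: [0.5203, -0.1464, 0.1067]
ee_rot: [[-0.798, -0.603, 0.001], [-0.603, 0.798, -0.0], [-0.001, -0.001, -1.0]]
wrist_force: [1.0, -1.2, -0.8]
gripper_width: 0.614
gripper_force: 30.0
```

play_rows --commands "0 -0.004 0.006 0 0 0.5;0 -0.004 0.006 0 0 0.5;0 0 0.006 0 0 0.5;0 0 0.006 0 0 0.5;0 0 0.006 0 0 0.5;0 0 0.006 0 0 0.5"

```text
time_s: 14.35
tcp_pos: [0.5204, -0.1465, 0.1077]
ee_rot: [[-0.456, -0.89, 0.001], [-0.89, 0.456, -0.0], [-0.0, -0.001, -1.0]]
wrist_force: [2.5, -1.8, -0.9]
gripper_width: 0.613
gripper_force: 30.0
```

```bash
python3 s.py
```

```text
t 14.35 tcp [ 0.5204 -0.1465  0.1077] j [  1.47  20.41 -20.45   0.02 -49.06 -28.64] F [ 2.51 -1.81 -0.87] M [-0.252 -0.309 -0.108] w 53.34 gf 30.0 yaw_x -117.15 z [ 0.0014 -0.0002 -1.    ] y [-0.8898  0.4563 -0.0013]
```

play_rows --commands "0.012 -0.008 0.0055 0 0 0.5;0.012 -0.008 0.0055 0 0 0.5;0.005 0 0.0055 0 0 0.5;0.005 0 0.0055 0 0 0.5;0 0 0.0055 0 0 0.5;0 0 0.0055 0 0 0.5"

```text
time_s: 14.95
tcp_pos: [0.5215, -0.1461, 0.1086]
ee_rot: [[-0.024, -1.0, 0.002], [-1.0, 0.024, 0.001], [-0.001, -0.002, -1.0]]
wrist_force: [1.5, 2.4, -0.5]
gripper_width: 0.614
gripper_force: 30.0
```

```bash
python3 s.py
```

```text
t 14.95 tcp [ 0.5215 -0.1461  0.1086] j [  1.47  20.43 -20.22  -0.09 -49.26  -2.8 ] F [ 1.54  2.35 -0.52] M [ 0.998 -0.103 -0.101] w 53.44 gf 30.0 yaw_x -91.38 z [ 0.0016  0.0012 -1.    ] y [-0.9997  0.0241 -0.0015]
```

play_rows --commands "0.012 0.015 0.0055 0 0 0.5;0.01 0.01 0.0055 0 0 0.5;0.003 0.003 0.0055 0 0 0.5;0.003 0.003 0.0055 0 0 0.5"

```text
time_s: 15.35
tcp_pos: [0.5217, -0.1456, 0.1093]
ee_rot: [[0.273, -0.962, 0.0], [-0.962, -0.273, 0.001], [-0.0, -0.0, -1.0]]
wrist_force: [0.7, 1.7, 0.5]
gripper_width: 0.617
gripper_force: 30.0
```

```bash
python3 s.py
```

```text
t 15.35 tcp [ 0.5217 -0.1456  0.1093] j [  1.55  20.41 -20.13  -0.04 -49.45  14.3 ] F [0.66 1.65 0.49] M [ 0.564  0.246 -0.109] w 53.68 gf 30.0 yaw_x -74.18 z [ 0.0002  0.0005 -1.    ] y [-0.9621 -0.2727 -0.0003]
```

play_rows --commands "0.005 0.012 0.0058 0 0 0.5;0.003 0.01 0.0058 0 0 0.5;0 0.003 0.0058 0 0 0.5;0 0.003 0.0058 0 0 0.5"

```text
time_s: 15.75
tcp_pos: [0.5213, -0.1448, 0.11]
ee_rot: [[0.545, -0.839, -0.001], [-0.839, -0.545, 0.0], [-0.001, 0.001, -1.0]]
wrist_force: [-1.4, 1.2, 2.7]
gripper_width: 0.616
gripper_force: 30.0
```

play_rows --commands "0 0.006 0.0058 0 0 0.5;0 0.006 0.0058 0 0 0.5;0 0.006 0.0058 0 0 0.5"

```text
time_s: 16.05
tcp_pos: [0.5209, -0.1444, 0.1105]
ee_rot: [[0.718, -0.696, -0.002], [-0.696, -0.718, 0.0], [-0.002, 0.001, -1.0]]
wrist_force: [-2.8, 0.5, 2.2]
gripper_width: 0.615
gripper_force: 30.0
```

```bash
python3 s.py
```

```text
t 16.05 tcp [ 0.5209 -0.1444  0.1105] j [  1.68  20.29 -20.11  -0.03 -49.71  44.22] F [-2.76  0.51  2.24] M [ 0.199  0.762 -0.059] w 53.53 gf 30.0 yaw_x -44.11 z [-0.002   0.0003 -1.    ] y [-0.696  -0.718   0.0011]
```

play_rows --commands "-0.015 0.003 0.008 0 0 0.4;-0.015 0.003 0.007 0 0 0.4;-0.006 0.003 0.006 0 0 0.4;-0.006 0.003 0.006 0 0 0.4"

```text
time_s: 16.45
tcp_pos: [0.5197, -0.1443, 0.1111]
ee_rot: [[0.863, -0.506, -0.002], [-0.506, -0.863, 0.0], [-0.002, 0.001, -1.0]]
wrist_force: [-2.3, -0.7, 0.0]
gripper_width: 0.617
gripper_force: 30.0
```

```bash
python3 s.py
```

```text
t 16.45 tcp [ 0.5197 -0.1443  0.1111] j [  1.71  20.15 -20.25  -0.01 -49.71  57.89] F [-2.35 -0.69  0.01] M [-0.284  0.552 -0.153] w 53.69 gf 30.0 yaw_x -30.4 z [-0.0019  0.     -1.    ] y [-0.506  -0.8625  0.0009]
```

play_rows --commands "-0.015 -0.004 0.006 0 0 0.4;-0.01 -0.004 0.006 0 0 0.4;-0.006 -0.004 0.006 0 0 0.4;-0.006 -0.004 0.006 0 0 0.4"

```text
time_s: 16.85
tcp_pos: [0.5191, -0.145, 0.1117]
ee_rot: [[0.958, -0.287, -0.001], [-0.287, -0.958, -0.0], [-0.001, 0.0, -1.0]]
wrist_force: [0.3, -2.0, -1.6]
gripper_width: 0.617
gripper_force: 30.0
```

```bash
python3 s.py
```

```text
t 16.85 tcp [ 0.5191 -0.145   0.1117] j [  1.65  20.04 -20.33   0.01 -49.68  71.68] F [ 0.3  -2.01 -1.58] M [-0.645  0.104 -0.18 ] w 53.67 gf 30.0 yaw_x -16.66 z [-0.0008 -0.0002 -1.    ] y [-0.2867 -0.958   0.0004]
```

play_rows --commands "-0.002 -0.014 0.005 0 0 0.4;-0.002 -0.01 0.005 0 0 0.4;0 -0.004 0.005 0 0 0.4;0 -0.004 0.005 0 0 0.4"

```text
time_s: 17.25
tcp_pos: [0.519, -0.1456, 0.1123]
ee_rot: [[0.999, -0.051, -0.001], [-0.051, -0.999, 0.0], [-0.001, -0.0, -1.0]]
wrist_force: [0.4, -0.1, 0.1]
gripper_width: 0.615
gripper_force: 30.0
```

```bash
python3 s.py
```

```text
t 17.25 tcp [ 0.519  -0.1456  0.1123] j [  1.56  20.01 -20.26  -0.03 -49.78  85.55] F [ 0.35 -0.1   0.15] M [-0.067  0.144 -0.134] w 53.52 gf 30.0 yaw_x -2.9 z [-0.0008  0.0003 -1.    ] y [-0.0506 -0.9987 -0.0003]
```

play_rows --commands "0 -0.004 0.0055 0 0 0.4;0 -0.004 0.0055 0 0 0.4;0.002 -0.004 0.0055 0 0 0.4;0.002 -0.004 0.0055 0 0 0.4"

```text
time_s: 17.65
tcp_pos: [0.5193, -0.1461, 0.1129]
ee_rot: [[0.982, 0.188, -0.001], [0.188, -0.982, 0.0], [-0.0, -0.0, -1.0]]
wrist_force: [0.5, -0.5, -1.2]
gripper_width: 0.615
gripper_force: 30.0
```

```bash
python3 s.py
```

```text
t 17.65 tcp [ 0.5193 -0.1461  0.1129] j [  1.51  19.99 -20.18  -0.03 -49.86  99.35] F [ 0.51 -0.54 -1.17] M [-0.086 -0.031 -0.172] w 53.49 gf 30.0 yaw_x 10.84 z [-0.0005  0.0004 -1.    ] y [ 0.1881 -0.9821 -0.0004]
```

play_rows --commands "0.003 -0.004 0.005 0 0 0.4;0.003 -0.003 0.005 0 0 0.4;0.003 -0.003 0.005 0 0 0.4;0.003 -0.003 0.005 0 0 0.4"

```text
time_s: 18.05
tcp_pos: [0.5199, -0.1467, 0.1146]
ee_rot: [[0.909, 0.417, -0.0], [0.417, -0.909, -0.0], [-0.0, 0.0, -1.0]]
wrist_force: [-1.0, 0.4, 5.9]
gripper_width: 0.615
gripper_force: 30.0
```

play_rows --commands "0.004 -0.003 0.0055 0 0 0.4;0.004 -0.003 0.0055 0 0 0.4;0.004 -0.003 0.0055 0 0 0.4"

```text
time_s: 18.35
tcp_pos: [0.5211, -0.1466, 0.1156]
ee_rot: [[0.819, 0.573, 0.002], [0.573, -0.819, 0.0], [0.002, 0.001, -1.0]]
wrist_force: [-1.0, 2.9, 6.0]
gripper_width: 0.617
gripper_force: 30.0
```

```bash
python3 s.py
```

```text
t 18.35 tcp [ 0.5211 -0.1466  0.1156] j [  1.46  19.89 -19.86  -0.   -50.11 123.51] F [-1.02  2.88  5.95] M [ 0.699  0.33  -0.058] w 53.7 gf 30.0 yaw_x 34.97 z [ 0.0025  0.0001 -1.    ] y [ 0.5732 -0.8194  0.0013]
```

Fz jumped to about +6 N and the cap hopped 1 mm, so it is free at roughly 355° and held in hand. I'll lift gently and check.

play_rows --commands "-0.01 0.025 0.02 0 0 0;0 0 0.03 0 0 0;0 0 0.03 0 0 0"

```text
time_s: 18.65
tcp_pos: [0.5211, -0.1465, 0.1179]
ee_rot: [[0.821, 0.571, 0.003], [0.571, -0.821, -0.001], [0.002, 0.002, -1.0]]
wrist_force: [1.6, -2.2, 5.2]
gripper_width: 0.618
gripper_force: 30.0
```

```bash
python3 s.py
```

```text
t 18.65 tcp [ 0.5211 -0.1465  0.1179] j [  1.51  19.71 -19.78   0.08 -50.35 123.25] F [ 1.64 -2.22  5.17] M [-0.562 -0.106 -0.005] w 53.75 gf 30.0 yaw_x 34.81 z [ 0.0029 -0.001  -1.    ] y [ 0.5708 -0.8211  0.0025]
```

play_rows --commands "0.01 -0.012 0.05 0 0 0;0 0 0.1 0 0 0;0 0 0.1 0 0 0"

```text
time_s: 18.95
tcp_pos: [0.5191, -0.1461, 0.1235]
ee_rot: [[0.822, 0.57, -0.003], [0.57, -0.822, 0.001], [-0.002, -0.002, -1.0]]
wrist_force: [0.4, 1.3, -0.9]
gripper_width: 0.616
gripper_force: 30.0
```

play_rows --commands "0 0 0.1 0 0 0;0 0 0.1 0 0 0;0 0 0.1 0 0 0;0 0 0.1 0 0 0;0 0 0.1 0 0 0"

```text
time_s: 19.45
tcp_pos: [0.5202, -0.1464, 0.1395]
ee_rot: [[0.821, 0.571, -0.0], [0.571, -0.821, 0.0], [-0.0, -0.0, -1.0]]
wrist_force: [-0.4, 0.2, -0.7]
gripper_width: 0.612
gripper_force: 30.0
```

```bash
python3 s.py
```

```text
t 19.45 tcp [ 0.5202 -0.1464  0.1395] j [  1.48  18.29 -18.23  -0.   -53.49 123.33] F [-0.35  0.15 -0.68] M [-0.16   0.137 -0.039] w 53.23 gf 30.0 yaw_x 34.82 z [-0.0001  0.     -1.    ] y [ 0.5709 -0.821  -0.0001]
```

The cap is clear: Fz is now just its weight. I'll lift well clear of the sprung seat, then carry it to the tray.

play_rows --commands "0 0 0.2 0 0 0;0 0 0.3 0 0 0;0 0 0.4 0 0 0;0 0 0.4 0 0 0;0 0 0.4 0 0 0;0 0 0.3 0 0 0;0 0 0.2 0 0 0;0 0 0.1 0 0 0;0 0.1 0 0 0 0;0.05 0.3 0 0 0 0;0.1 0.5 0 0 0 0;0.15 0.7 0 0 0 0;0.15 0.8 0 0 0 0;0.15 0.9 0 0 0 0;0.15 0.9 0 0 0 0;0.15 0.9 0 0 0 0;0.15 0.9 0 0 0 0;0.15 0.9 0 0 0 0;0.15 0.8 0 0 0 0;0.15 0.7 0 0 0 0"

```text
time_s: 21.45
tcp_pos: [0.5649, 0.1081, 0.2078]
ee_rot: [[0.82, 0.572, -0.001], [0.572, -0.82, -0.0], [-0.001, -0.0, -1.0]]
wrist_force: [0.1, 0.9, -0.1]
gripper_width: 0.619
gripper_force: 30.0
```

play_rows --commands "0.1 0.45 0 0 0 0;0.08 0.25 0 0 0 0;0.03 0.12 0 0 0 0;0 0 0 0 0 0;0 0 0 0 0 0"

```text
time_s: 21.95
tcp_pos: [0.5714, 0.1296, 0.2083]
ee_rot: [[0.821, 0.57, -0.0], [0.57, -0.821, -0.0], [-0.0, -0.0, -1.0]]
wrist_force: [-0.2, 0.3, 0.4]
gripper_width: 0.611
gripper_force: 30.0
```

```bash
python3 s.py;  python3 - <<'E'
from h import *
im,d,W=cloud("side"); cv2.imwrite("pics/s3.png",cv2.resize(im[90:330,130:400],None,fx=2.4,fy=2.4,interpolation=2))
I=im.astype(int); m=(I[...,0]>60)&(I[...,0]>1.8*I[...,2])&(I[...,0]>1.8*I[...,1])
P=W[m];k=(abs(P[:,0]-.567)<.045)&(abs(P[:,1]-.13)<.045)&(P[:,2]>.1)&(P[:,2]<.3); P=P[k];print(len(P),np.percentile(P[:,2],[1,5,50,95,99]),P.mean(0),P.min(0),P.max(0))
E
```

```text
t 21.95 tcp [0.5714 0.1296 0.2083] j [ 28.61  18.85  -6.48   0.   -64.69  96.16] F [-0.2   0.25  0.43] M [-0.146  0.154  0.023] w 53.15 gf 30.0 yaw_x 34.77 z [-0.0003 -0.0002 -1.    ] y [ 0.5703 -0.8214 -0.    ]
215 [0.20975402 0.2110018  0.23042092 0.24070573 0.24115121] [0.57906229 0.15265151 0.22871044] [0.56552231 0.12588241 0.20863395] [0.59408364 0.1581851  0.24151199]
```

View pics/s3.png

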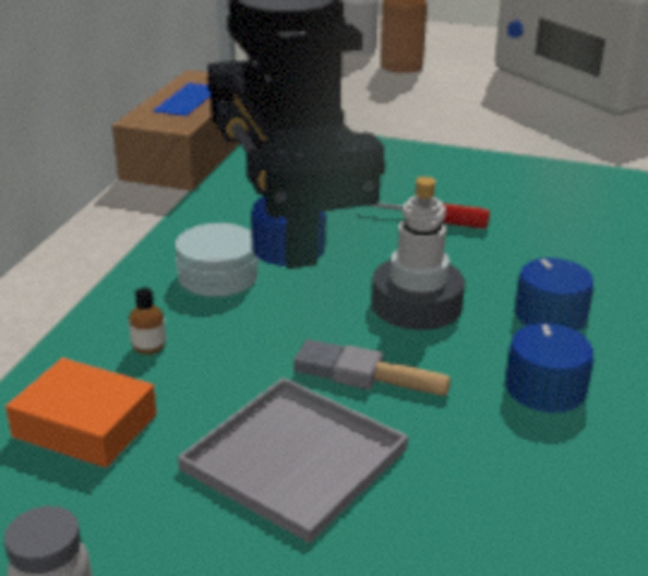

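The picture shows the cap held level at about (288,230) in the crop. The canister stays in place with its brass seat raised at (425,187), and the tray is clear. Lowering now.

play_rows --commands "-0.05 0 -0.1 0 0 0;-0.05 0 -0.3 0 0 0;-0.04 0.02 -0.5 0 0 0;0 0 -0.6 0 0 0;0 0 -0.6 0 0 0;0 0 -0.6 0 0 0;0 0 -0.6 0 0 0;0 0 -0.6 0 0 0;0 0 -0.6 0 0 0;0 0 -0.5 0 0 0;0 0 -0.4 0 0 0;0 0 -0.3 0 0 0;0 0 -0.2 0 0 0;0 0 -0.1 0 0 0;0 0 -0.1 0 0 0;0 0 0 0 0 0;0 0 0 0 0 0"

```text
time_s: 23.7
tcp_pos: [0.5676, 0.131, 0.0257]
ee_rot: [[0.821, 0.571, 0.001], [0.571, -0.821, 0.0], [0.001, 0.0, -1.0]]
wrist_force: [-0.7, -0.0, -0.8]
gripper_width: 0.617
gripper_force: 30.0
```

```bash
python3 s.py
```

```text
t 23.7 tcp [0.5676 0.131  0.0257] j [ 28.92  30.   -18.87   0.01 -41.08  95.9 ] F [-0.67 -0.03 -0.77] M [-0.148  0.104  0.027] w 53.67 gf 30.0 yaw_x 34.82 z [ 0.0008  0.0004 -1.    ] y [ 0.571  -0.8209  0.0002]
```

play_rows --commands "0 0 -0.1 0 0 0;0 0 -0.1 0 0 0;0 0 -0.1 0 0 0;0 0 -0.1 0 0 0;0 0 -0.1 0 0 0;0 0 -0.03 0 0 0;0 0 0 0 0 0"

```text
time_s: 24.4
tcp_pos: [0.5672, 0.1308, 0.0091]
ee_rot: [[0.821, 0.571, -0.0], [0.571, -0.821, -0.0], [-0.0, -0.0, -1.0]]
wrist_force: [-0.8, -0.1, -0.8]
gripper_width: 0.614
gripper_force: 30.0
```

play_rows --commands "0 0 -0.03 0 0 0;0 0 -0.03 0 0 0;0 0 0 0 0 0"

```text
time_s: 24.7
tcp_pos: [0.5673, 0.1308, 0.0075]
ee_rot: [[0.821, 0.571, -0.0], [0.571, -0.821, -0.0], [-0.0, -0.0, -1.0]]
wrist_force: [1.1, 0.2, -0.8]
gripper_width: 0.616
gripper_force: 30.0
```

play_rows --commands "0 0 -0.025 0 0 0;0 0 0 0 0 0"

```text
time_s: 24.9
tcp_pos: [0.5673, 0.1308, 0.0068]
ee_rot: [[0.821, 0.571, -0.0], [0.571, -0.821, -0.0], [-0.0, -0.0, -1.0]]
wrist_force: [0.9, 0.1, -1.2]
gripper_width: 0.615
gripper_force: 30.0
```

play_rows --commands "0 0 -0.025 0 0 0;0 0 0 0 0 0"

```text
time_s: 25.1
tcp_pos: [0.5673, 0.1308, 0.006]
ee_rot: [[0.821, 0.571, -0.0], [0.571, -0.821, -0.0], [-0.0, -0.0, -1.0]]
wrist_force: [-0.1, -0.2, -0.3]
gripper_width: 0.618
gripper_force: 30.0
```

play_rows --commands "0 0 -0.02 0 0 0;0 0 0 0 0 0"

```text
time_s: 25.3
tcp_pos: [0.5674, 0.1309, 0.0057]
ee_rot: [[0.821, 0.571, 0.0], [0.571, -0.821, -0.0], [0.0, 0.0, -1.0]]
wrist_force: [-0.5, -0.4, 0.2]
gripper_width: 0.616
gripper_force: 30.0
```

play_rows --commands "0 0 -0.02 0 0 0;0 0 0 0 0 0"

```text
time_s: 25.5
tcp_pos: [0.5674, 0.1309, 0.0057]
ee_rot: [[0.821, 0.571, 0.0], [0.571, -0.821, -0.0], [0.0, 0.0, -1.0]]
wrist_force: [-2.3, -0.6, 5.5]
gripper_width: 0.616
gripper_force: 30.0
```

```bash
python3 s.py
```

```text
t 25.5 tcp [0.5674 0.1309 0.0057] j [ 28.92  31.64 -19.7    0.02 -38.64  95.9 ] F [-2.29 -0.62  5.51] M [-0.2    0.667  0.021] w 53.61 gf 30.0 yaw_x 34.84 z [ 0.0003 -0.0001 -1.    ] y [ 0.5712 -0.8208  0.0002]
```

Contact: z stopped and Fz is +5.5 N. I'll relax slightly, release in stages and retreat straight up.

play_rows --commands "0 0 0.015 0 0 0;0 0 0 0 0 0;0 0 0 0 0 0" --grip 55.5

```text
time_s: 25.8
tcp_pos: [0.5674, 0.1308, 0.0051]
ee_rot: [[0.821, 0.571, 0.0], [0.571, -0.821, 0.0], [0.0, -0.0, -1.0]]
wrist_force: [-0.6, -0.5, 0.5]
gripper_width: 0.637
gripper_force: 0.0
```

play_rows --commands "0 0 0 0 0 0;0 0 0 0 0 0;0 0 0 0 0 0;0 0 0.05 0 0 0;0 0 0.1 0 0 0;0 0 0.2 0 0 0;0 0 0.4 0 0 0;0 0 0.6 0 0 0;0 0 0.8 0 0 0;0 0 0.8 0 0 0;0 0 0.8 0 0 0;0 0 0.6 0 0 0;0 0 0.3 0 0 0;0 -0.3 0.1 0 0 0;-0.4 -0.6 0 0 0 0;-0.8 -0.9 0 0 0 0;-0.9 -0.9 0 0 0 0;-0.8 -0.8 0 0 0 0;-0.4 -0.4 0 0 0 0;0 0 0 0 0 0" --grip 68

```text
time_s: 27.8
tcp_pos: [0.4665, 0.0122, 0.1475]
ee_rot: [[0.822, 0.569, -0.001], [0.569, -0.822, -0.0], [-0.001, -0.001, -1.0]]
wrist_force: [-0.4, -0.5, 0.1]
gripper_width: 0.783
gripper_force: 0.0
```

```bash
python3 s.py;  python3 - <<'E'
from h import *
a,d,Wa=cloud("side"); b,d,Wb=cloud("top"); cv2.imwrite("pics/f.png",np.vstack([cv2.resize(a[90:330,130:400],(520,300)),cv2.resize(b[90:300,190:460],(520,300))]))
for im,W in((a,Wa),(b,Wb)):
    I=im.astype(int); m=(I[...,0]>60)&(I[...,0]>1.6*I[...,2])&(I[...,0]>1.6*I[...,1])
    P=W[m];k=(abs(P[:,0]-.567)<.06)&(abs(P[:,1]-.13)<.06)&(P[:,2]>.03)&(P[:,2]<.06); P=P[k]
    print(len(P),np.percentile(P[:,2],[5,50,95]),P.mean(0),cv2.minEnclosingCircle((P[:,:2]*1000).astype(np.float32)))
E
```

```text
t 27.8 tcp [0.4665 0.0122 0.1475] j [ 21.51  10.99 -27.25  -0.02 -51.84 103.21] F [-0.42 -0.5   0.08] M [-0.108 -0.    -0.003] w 68.15 gf 0.0 yaw_x 34.71 z [-0.0015 -0.0003 -1.    ] y [ 0.5694 -0.8221 -0.0006]
397 [0.03245601 0.03776025 0.03938675] [0.56510998 0.13619056 0.03712454] ((567.6723022460938, 131.34425354003906), 28.50827980041504)
411 [0.03332335 0.0375331  0.04150596] [0.56511013 0.13234389 0.03749465] ((566.3690795898438, 131.5146484375), 27.364625930786133)
```

View pics/f.png

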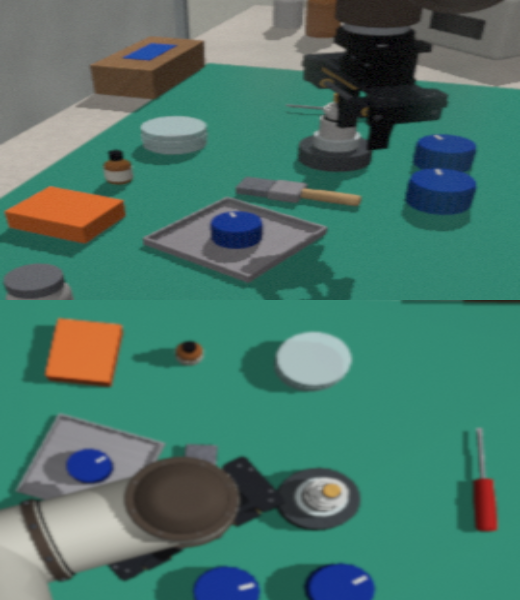

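The picture shows the cap upright in the middle of the tray, at (236,228) in the side half and (90,466) in the top half. It measures (0.567, 0.1314) with its top at 0.038 m, as expected. Everything else is where it was.

```bash
python3 -c "from station import r; print(r.finish_job())"
```

```text
the job is handed in; nothing more can be done
None
```

I unscrewed the blue cap, lifted it off level and set it upright in the middle of the tray (within about 1 mm by camera), then handed the job in at about 28 s; the highest force I read during the job was about 7 N, and no bystander in view had moved.

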